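# Sort the optics parts at the mask aligner bench

### The job

Put the optics parts away in their trays: both microscope objectives standing upright in the black tray, both wafer dishes flat and side by side in the blue tray, and the orange filter bracket, unhooked from the screw on its stand, standing on its foot in the white tray. Everything must rest on its tray's floor, wholly inside the rim, and the amber jar standing among the parts must not be moved or tipped.

Things in the scene. Friction and masses are not known exactly. Their poses are not given: they have to be found in the camera images.
- objective_red_center (a point): Microscope objective standing upright, nose up: aluminium barrel with a red band and shoulder, 54 mm tall; barrel 32 mm diameter from 6 to 41 mm above its base, tapering nose above, base 26 mm diameter; 110 g (may vary by a third). The point is on its axis half-way up, 27 mm above its base. Local z is up.
- objective_green_center (a point): Microscope objective standing upright, nose up: aluminium barrel with a green band and shoulder, 54 mm tall; barrel 32 mm diameter from 6 to 41 mm above its base, tapering nose above, base 26 mm diameter; 110 g (may vary by a third). The point is on its axis half-way up, 27 mm above its base. Local z is up.
- dish_white_center (a point): Closed round wafer dish, clear below with a white lid, 54 mm diameter, 22 mm tall, about 60 g, lying flat. The point is on its axis half-way up, 11 mm above its base; it can be gripped across its diameter by the fingertips. Local z is up.
- dish_yellow_center (a point): Closed round wafer dish, clear below with a yellow lid, 54 mm diameter, 22 mm tall, about 60 g, lying flat. The point is on its axis half-way up, 11 mm above its base; it can be gripped across its diameter by the fingertips. Local z is up.
- bracket_center (a point): Orange L-bracket, 90 g, hung by a keyhole on the stand's screw. Foot 46 (x) x 40 (y) x 6 mm; on its +x edge an upright plate 40 wide (y), 6 thick, 80 tall, its solid top 29 mm the place to grip across y. Point: above the foot's middle, 40 mm over its underside, 20 mm to -x of the plate's mid-plane. To unhook: raise 20 mm (+-4), then pull at least 20 mm along its -x. Stands on its foot; z up.
- stand_screw (a point): Inner face of the brass screw head on the fixed grey and aluminium stand, 62 mm above the bench. The screw points to the stand's -x, roughly at the robot: shank 6 mm, head 13 mm wide, 4 thick. Post 20 mm wide, 68 tall, its face 8 mm to +x of this point. Base 90 (x) x 70 (y) x 8 mm, centred 12 mm to -x. The bracket's foot hangs 14 mm above the bench; keyhole slot 8.4 wide, hole 22 x 24 mm.
- tray_black: Black shallow rectangular tray fixed to the bench, 100 mm along its x by 160 mm along its y, floor 4 mm above the bench, rim 4 mm wide whose top is 7 mm above the bench (so inside 92 x 152 mm). Origin: centre of its underside, on the bench. Its yaw varies. For the objectives.
- tray_blue: Blue shallow rectangular tray fixed to the bench, 100 mm along its x by 160 mm along its y, floor 4 mm above the bench, rim 4 mm wide whose top is 7 mm above the bench (so inside 92 x 152 mm). Origin: centre of its underside, on the bench. Its yaw varies. For the wafer dishes.
- tray_white: White shallow rectangular tray fixed to the bench, 100 mm along its x by 160 mm along its y, floor 4 mm above the bench, rim 4 mm wide whose top is 7 mm above the bench (so inside 92 x 152 mm). Origin: centre of its underside, on the bench. Its yaw varies. For the bracket.
- jar_center (a point): Small amber glass jar with a black cap, 42 mm diameter, 80 mm tall, standing among the parts; to be left alone. The point is on its axis, 40 mm above its base.

How it is judged (in metres and radians):
At the end, for the whole second after the job is handed in: On their tray floors (height within 4 mm), at rest, tilt under 0.06 rad, centres from the tray centre along its x and y: objectives in black within 34 and 64 mm, dishes in blue within 21 and 51 mm, bracket on its foot in white within 26 and 56 mm (x of objective_red_center in the frame of tray_black between -0.034 and 0.034 m and y of objective_red_center in the frame of tray_black between -0.064 and 0.064 m and z of objective_red_center in the frame of tray_black between 0.027 and 0.035 m and angle between each of objective_red_center, objective_green_center, dish_white_center, dish_yellow_center, bracket_center's own z axis and vertical below 0.06 rad and linear speed of each of objective_red, objective_green, dish_white, dish_yellow, bracket below 0.01 m/s and x of objective_green_center in the frame of tray_black between -0.034 and 0.034 m and y of objective_green_center in the frame of tray_black between -0.064 and 0.064 m and z of objective_green_center in the frame of tray_black between 0.027 and 0.035 m and x of dish_white_center in the frame of tray_blue between -0.021 and 0.021 m and y of dish_white_center in the frame of tray_blue between -0.051 and 0.051 m and z of dish_white_center in the frame of tray_blue between 0.011 and 0.019 m and x of dish_yellow_center in the frame of tray_blue between -0.021 and 0.021 m and y of dish_yellow_center in the frame of tray_blue between -0.051 and 0.051 m and z of dish_yellow_center in the frame of tray_blue between 0.011 and 0.019 m and x of bracket_center in the frame of tray_white between -0.026 and 0.026 m and y of bracket_center in the frame of tray_white between -0.056 and 0.056 m and z of bracket_center in the frame of tray_white between 0.04 and 0.048 m); the robot touches nothing.
It fails at once if the amber jar is shifted by more than 20 mm or tipped over (distance of jar_center from where it was at the start of the episode above 0.02 m or angle between jar_center's own z axis and vertical above 0.4 rad).
It also fails if it takes over 144 s, if anything falls off the work surface, if the arm or the gripper's body presses on something with over 40 N, if the wrist force passes 120 N, or if a joint passes its speed limit or range.

### The arm

A 7-joint arm with a two-finger parallel gripper is mounted at the origin on the work surface. World frame = base frame: x ahead of the robot, y to its left, z up, the work surface at z = 0. Lengths are in mm, angles in rad, forces in N, time in s.
With the tool pointing down it reaches from about 400 to 875 mm from the base axis. Payload 4.4 kg.
Tool frame: the origin (TCP) lies at the very end of the fingers, on their centre line; the grasp point (between the pads) lies 19 mm behind it; z points along the fingers, y is the line along which they close (so a half turn about z gives the same grasp; the last joint's range is limited). The gripper opens to 85 mm and grips with 20 to 120 N. Pads are 22 mm wide; open, the fingers measure 114 mm over their backs; the gripper's body (76 mm by 85 mm) begins 54 mm behind the grasp point. The pads swing forward as they close: fully open they stand 13 mm farther back than shut.
Start: joints at [-1.192, 0.628, 0.038, 1.517, -0.027, 0.996, -0.02], TCP at [279.659, 586.778, 210.613] pointing down, gripper open.
Joint ranges: [-3.06, 3.06], [-0.37, 2.12], [-1.25, 1.32], [0.18, 2.47], [-1.1, 4.24], [0.23, 1.98], [-2.94, 2.94]. Speed limits (rad/s): [2.57, 2.57, 3.14, 3.14, 3.14, 3.14, 3.14].

### API

Orientations are given as [roll, pitch, yaw] about the fixed x, y, z axes, in that order (R = Rz(yaw) Ry(pitch) Rx(roll)).
In Python, from cell import ctrl gives the robot as it stands.
- The arm moves only by the tool step_arm, never from a script. Its argument "series" is a list that holds one entry, the list of rows, each a list of 7 numbers: the turn, a rotation vector about the tool's x, y, z as a fraction of full scale, then the shift along the tool's x, y, z as a fraction of full scale, then the closure, from 0 (fully open) to 1 (shut). In form: [[[ax, ay, az, tx, ty, tz, gripper], ...]]. A call has 1 to 12 rows; each row shifts and turns the commanded pose from where the row before left it, along the tool's axes as they then stand; what a row does not reach is not made up. Full scale, the value 1, is 150 mm for a shift and 45 degrees for a turn. A row lasts 1/10 s, in which the tool goes at most 50 mm and 8.59 degrees, less where a joint would pass 70% of its speed; a pose out of reach is approached as far as the arm can. A call with a number of a shift or a turn outside -1 to 1 is refused whole. A call with a gripper value outside its range is refused whole. The fingers move at their own pace and stop on an object; the grip force is fixed at half the most. Time passes only in rows, so rows that do not move let the fingers close. It gives the time, the measured TCP pose, the force, the opening and the grip force at its end, in the units of the state.
- ctrl.read_state(): the state, without advancing time (a new reading comes with each control period).
- ctrl.get_image(name): name is "scene" or "top"; returns a dict with "img" (420x560x3 uint8, red, green, blue), "fx", "fy", "cx", "cy" (pixels), "R" (3x3) and "t" (3): a world point X has camera coordinates R X + t. Camera axes: x right, y down, z forward; pixel columns grow to the right and rows downward; lengths in mm; the calibration is good to about 2 mm. A picture is of the moment at which its call begins. There is no depth.
- ctrl.finish_job(): hands the job in; it is judged then, once.
Trained networks look in a picture, given as the dict that the camera call returned (one of the last four; its "shot" number tells which), for a name from the list of things; names that differ only in an ending like _2 or _b are one class to them, and where a whole thing is asked for, a point or a joint stands for the part that bears it (a point fixed in the world has none). Each returns a list of dicts, best first, with "score" (0 to 1); they miss things now and then, are a little off and sometimes report something else, mostly with a low value. They report only what shows in the picture. A call takes as long as a camera call.
- ctrl.recognise(picture, thing): "centre" ([column, row] in pixels, amid what is visible of it).
The state is a dict: "clock": time; "qpos": joint angles; "qd": joint speeds; "tau": joint torques, N m; "eef_pos": TCP position; "tool_rot": TCP orientation; "force": force on the tool from outside, world axes, zero at the start; "torque": the same for the moment, N m; "width": finger opening in mm; "gripper_force": force on a finger pad.
Only numpy, scipy, OpenCV 4.12 (cv2) and the standard library are available. Lean on these libraries where they do the work, as an engineer would, in place of code of your own. Each camera call takes 0.05 s, during which the arm holds its last target. There are 200 camera calls.

## Working session

There is one attempt and no reset: what is moved stays moved. The work goes in short steps, Python scripts to look and compute and a tool call to move; the robot and the scene stay as the last step left them, time stands still between calls to the robot, and variables do not carry over. Pictures are saved under pics/ and viewed, at most 14 in all, crops included, and the job is handed in when it is done.

Besides the shell and the picture viewer there is one more tool, called after "Call:" as name(argument=value, ...), one argument or row to a line, values as JSON. step_arm: Moves the arm, as the interface text tells. Shift numbers are shares of 150 mm and turn numbers shares of 45 degrees, none past 1 either way. Its arguments: {"type":"object","properties":{"series":{"type":"array","items":{"type":"array","items":{"type":"array","items":{"type":"number","minimum":-1,"maximum":1}}}}},"required":["series"]}

```bash
mkdir -p pics
cat > h.py <<'E'
from cell import ctrl
import numpy as np, cv2
def ray(p,px,z):
    R=np.array(p["R"]);t=np.array(p["t"]);d=R.T@np.array([(px[0]-p["cx"])/p["fx"],(px[1]-p["cy"])/p["fy"],1]);c=-R.T@t
    return (c+d*(z-c[2])/d[2]).round(1)
def proj(p,X):
    c=np.array(p["R"])@np.array(X,float)+np.array(p["t"]);return np.array([p["fx"]*c[0]/c[2]+p["cx"],p["fy"]*c[1]/c[2]+p["cy"]])
E
python3 - <<'E'
from h import *
for n in("top","scene"):
    p=ctrl.get_image(n);cv2.imwrite(f"pics/{n}0.png",cv2.resize(p["img"][:,:,::-1],(800,600),interpolation=cv2.INTER_CUBIC))
    print(n,p["fx"],p["cx"],p["cy"],(-np.array(p["R"]).T@np.array(p["t"])).round(0))
    for th,z in dict(objective_red_center=27,objective_green_center=27,dish_white_center=11,dish_yellow_center=11,bracket_center=54,stand_screw=62,tray_black=4,tray_blue=4,tray_white=4,jar_center=40).items():
        print(th,[(np.round(r["centre"]),round(r["score"],2),ray(p,r["centre"],z)[:2]) for r in ctrl.recognise(p,th)[:2]])
print(ctrl.read_state())
E
```

```text
top 486.36205683589026 268.3608574253763 204.78128266188614 [ 330.    8. 1020.]
objective_red_center [(array([222., 249.]), 0.67, array([436.5, 112.1])), (array([400., 275.]), 0.18, array([ 385. , -248.6]))]
objective_green_center [(array([148., 274.]), 0.74, array([385.3, 261.6]))]
dish_white_center [(array([402., 275.]), 0.6, array([ 385.5, -256.6]))]
dish_yellow_center [(array([270., 242.]), 0.72, array([454.2,  13.4]))]
bracket_center [(array([217., 151.]), 0.76, array([637.2, 123.5])), (array([150., 271.]), 0.24, array([390.3, 252. ]))]
stand_screw []
tray_black [(array([130., 193.]), 0.67, array([559.4, 315.4]))]
tray_blue [(array([433., 204.]), 0.83, array([ 535.5, -332.5]))]
tray_white [(array([323., 157.]), 0.75, array([639.8, -99.7]))]
jar_center [(array([348., 250.]), 0.57, array([ 434.4, -143.3]))]
scene 544.4861946411343 283.89227622526903 215.5857065205247 [967. 526. 880.]
objective_red_center [(array([344., 244.]), 0.77, array([437.5, 112.6]))]
objective_green_center [(array([414., 277.]), 0.64, array([398.8, 256.6])), (array([270., 322.]), 0.35, array([659.4, 141.4]))
[... 574 characters left out ...]
37.4, -138.5]))]
{'clock': 1.1, 'qpos': array([-1.19180945,  0.62839536,  0.03850676,  1.51741428, -0.02697896,
        0.99633356, -0.01999114]), 'qd': array([ 0.00064143,  0.00050597,  0.00094092,  0.00054569,  0.00051635,
        0.00079573, -0.00192548]), 'tau': array([ 4.04383991e-05, -5.63278592e+01,  1.22550186e+00, -1.93786490e+01,
        1.09321941e-02,  1.48578467e-03,  1.44881807e-05]), 'eef_pos': array([279.65492416, 586.75833658, 210.61197906]), 'tool_rot': array([-3.14156026e+00, -1.40536035e-05,  2.69679527e+00]), 'force': array([-0.46470698, -0.02898219,  0.18577583]), 'torque': array([ 0.06883322, -0.03687144,  0.00758389]), 'gripper_force': 0.0, 'width': 85.63932528334625}
```

View pics/top0.png

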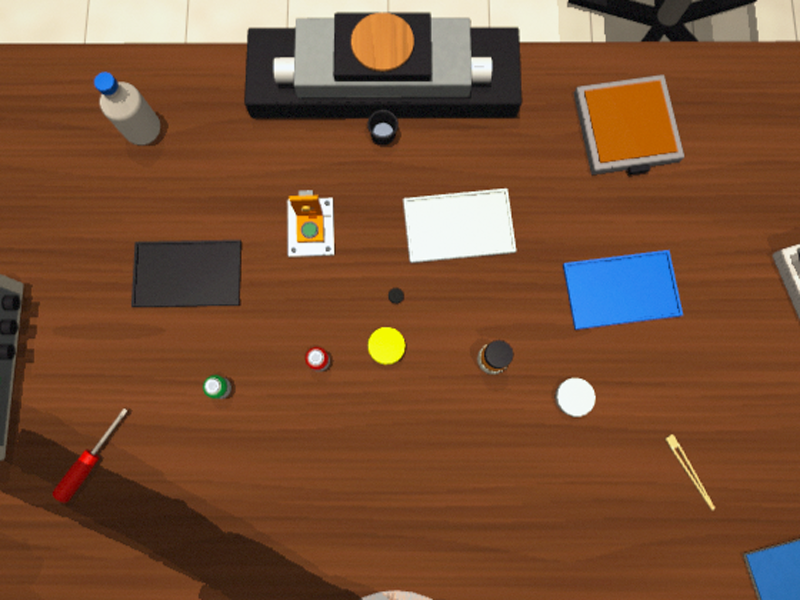

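View pics/scene0.png

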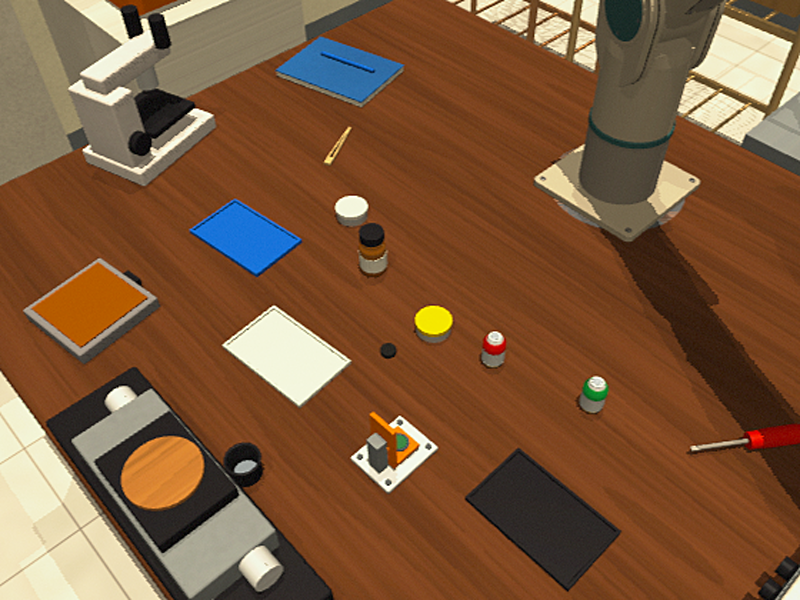

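Top view (800 px scale): black tray is at (187,273), white at (460,226), blue at (623,290), and the stand with the bracket at (311,225). Red is at (316,358), green at (216,387), the yellow dish at (386,346), the white dish at (576,397) and the jar at (495,356). The scene view agrees. Next I'll refine these by colour segmentation.

Run:
```python
from h import *
p=ctrl.get_image("top");s=ctrl.get_image("scene")
def blob(p,box,lo,hi):
    hsv=cv2.cvtColor(p["img"],cv2.COLOR_RGB2HSV);m=cv2.inRange(hsv,lo,hi);k=np.zeros_like(m);x0,y0,x1,y1=box;k[y0:y1,x0:x1]=m[y0:y1,x0:x1]
    n,l,st,c=cv2.connectedComponentsWithStats(k);i=1+st[1:,4].argmax();return (l==i).astype(np.uint8),c[i],st[i,4]
sc=lambda *b:[int(v*.7) for v in b]
for n,b,lo,hi in(("black",sc(115,225,260,320),(0,0,0),(180,255,62)),("white",sc(390,175,530,275),(0,0,150),(180,70,255)),("blue",sc(550,235,700,340),(95,120,60),(130,255,255))):
    m,c,a=blob(p,b,lo,hi);r=cv2.minAreaRect(cv2.findContours(m,0,1)[0][0]);B=np.array([ray(p,q,6)[:2] for q in cv2.boxPoints(r)])
    e=B[1]-B[0];f=B[2]-B[1];L=e if np.linalg.norm(e)>np.linalg.norm(f) else f;yaw=np.degrees(np.arctan2(L[1],L[0]))-90
    print(n,B.mean(0),np.linalg.norm(e),np.linalg.norm(f),"yaw",yaw)
def two(n,bt,bs,lo,hi,z):
    for q,b in((p,bt),(s,bs)):
        m,c,a=blob(q,sc(*b),lo,hi);print(n,c.round(1),a,ray(q,c,z))
two("red",(300,340,335,378),(475,325,515,372),(0,130,80),(6,255,255),40)
two("green",(195,370,240,402),(575,370,615,415),(50,100,40),(85,255,255),40)
two("yellow",(360,320,415,370),(405,300,460,350),(22,150,120),(35,255,255),19)
two("wdish",(550,370,605,425),(330,190,375,230),(0,0,150),(180,60,255),20)
two("cap",(475,335,520,375),(355,220,390,248),(0,0,0),(180,255,80),76)
a=p["img"][125:190,190:245];b=s["img"][280:350,235:315]
f=lambda i:cv2.resize(i,(390,460),interpolation=cv2.INTER_CUBIC)
cv2.imwrite("pics/c.png",np.hstack([f(a),f(b)])[:,:,::-1])
```

```text
black [562.925 314.725] 165.00000000000003 98.98914081857663 yaw -180.0
white [639.525 -96.825] 165.5444955291477 102.27614580145256 yaw -174.2101977449146
blue [ 539.6   -336.925] 169.29648549216844 101.69095338327793 yaw -172.63571041153145
red [222. 251.] 109 [431.5 110.8  40. ]
red [345.2 242.7] 127 [440.1 118.4  40. ]
green [151.6 270.8] 102 [391.5 251.3  40. ]
green [415.8 274.7] 137 [400.6 260.1  40. ]
yellow [270.  241.5] 559 [453.4  14.3  19. ]
yellow [303.2 224.2] 456 [454.   15.6  19. ]
wdish [402.9 277.7] 567 [ 379.8 -255.8   20. ]
wdish [245.6 144.2] 274 [ 380.6 -254.5   20. ]
cap [348.5 247.9] 311 [ 434.1 -138.6   76. ]
cap [259.6 164.1] 253 [ 438.3 -134.5   76. ]
```

View pics/c.png

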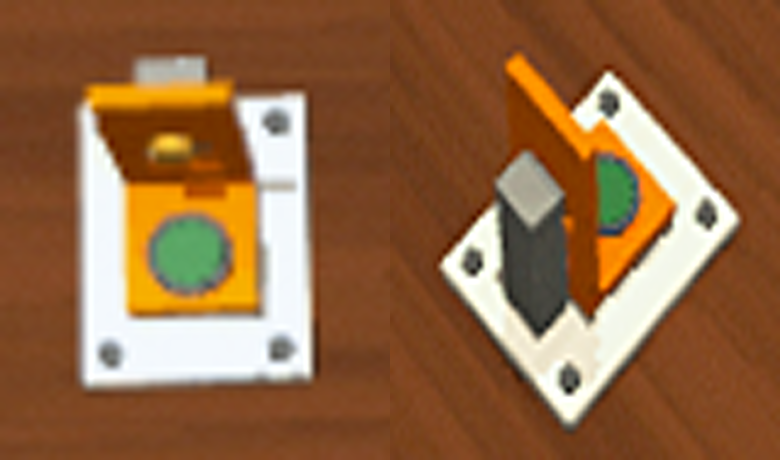

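Call:
step_arm(
  series=[
    [[0,0,-0.189,0,0,0,0],[0,0,-0.189,0,0,0,0],[0,0,-0.188,0,0,0,0],[0,0,0,-0.09,-0.27,0.07,0],[0,0,0,-0.09,-0.27,0.07,0],[0,0,0,-0.09,-0.27,0.07,0],[0,0,0,-0.09,-0.27,0.07,0],[0,0,0,-0.09,-0.27,0.07,0],[0,0,0,-0.09,-0.27,0.07,0],[0,0,0,-0.09,-0.27,0.07,0],[0,0,0,-0.09,-0.27,0.07,0],[0,0,0,0,0,0,0]],
  ],
)

```text
clock: 2.4
eef_pos: [388.7, 255.2, 125.6]
tool_rot: [-3.136, -0.002, 3.132]
force: [-0.1, -0.5, -0.1]
width: 85.7
gripper_force: 0.0
```

Run:
```python
from h import *
p=ctrl.get_image("top");g=lambda x,y,z:print(ray(p,(190+x/7.09,125+y/7.08),z))
g(160,93,94)
for q in((127,186),(125,312),(262,312),(257,183)):g(*q,20)
for q in((80,95),(84,385),(312,378),(304,93)):g(*q,8)
```

```text
[651.7 128.8  94. ]
[647.8 147.8  20. ]
[608.3 147.3  20. ]
[608.3 106.1  20. ]
[648.8 108.4  20. ]
[681.  164.8   8. ]
[588.7 160.8   8. ]
[590.9  91.7   8. ]
[681.5  95.7   8. ]
```

Call:
step_arm(
  series=[
    [[0,0,0,-0.015,0,0.2,0],[0,0,0,0,0,0.2,0],[0,0,0,0,0,0.2,0],[0,0,0,0,0,0.18,0],[0,0,0,0,0,0,0],[0,0,0,0,0,0,1],[0,0,0,0,0,0,1],[0,0,0,0,0,0,1],[0,0,0,0,0,0,1],[0,0,0,0,0,0,1],[0,0,0,0,0,0,1],[0,0,0,0,0,0,1]],
  ],
)

```text
clock: 3.65
eef_pos: [390.7, 263.1, 11.0]
tool_rot: [3.14, 0.002, 3.141]
force: [-1.1, -0.3, 8.5]
width: 29.2
gripper_force: 57.5
```

Call:
step_arm(
  series=[
    [[0,0,0,0,0,-0.1,1],[0,0,0,0,0,-0.2,1],[0,0,0,0,0,-0.2,1],[0,0,0,-0.2,0.1,0,1],[0,0,0,-0.2,0.1,0,1],[0,0,0,-0.2,0.1,0,1],[0,0,0,-0.2,0.1,0,1],[0,0,0,-0.2,0.1,0,1],[0,0,0,-0.15,0.1,0,1],[0,0,0,0,0,0,1],[0,0,0,0,0,0,1]],
  ],
)

```text
clock: 4.75
eef_pos: [561.9, 352.4, 84.6]
tool_rot: [-3.141, -0.001, 3.141]
force: [-0.5, 0.3, -1.0]
width: 29.7
gripper_force: 58.2
```

Run:
```python
from h import *
print(ctrl.read_state()["eef_pos"])
s=ctrl.get_image("scene")
cv2.imwrite("pics/g1.png",cv2.resize(s["img"][230:400,290:490],(800,600))[:,:,::-1])
```

```text
[561.89041559 352.43497205  84.5569924 ]
```

View pics/g1.png

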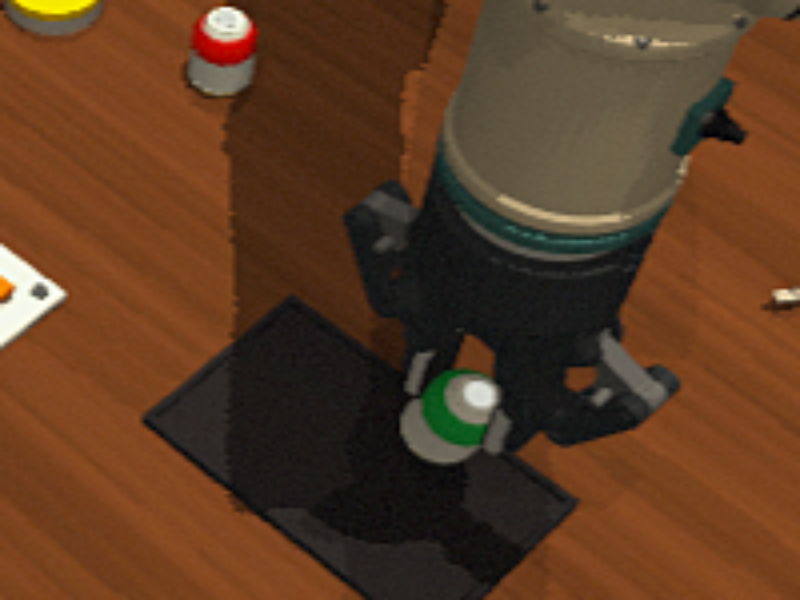

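The green objective at (455,415) leans in the grip, with its nose tipped toward -x. I'll fit the tilt angle.

Run:
```python
from h import *
s=ctrl.get_image("scene")
for t in range(-50,21,5):
    u=np.array([np.sin(np.radians(t)),0,np.cos(np.radians(t))]);c=np.array([565,352,100]);
    a,b=proj(s,c-20*u),proj(s,c+27*u);f=lambda q:((q-[290,230])*[4,600/170]).round()
    print(t,f(a),f(b),(f(b)-f(a)))
```

```text
-50 [424. 451.] [495. 368.] [ 71. -83.]
-45 [426. 451.] [493. 368.] [ 67. -83.]
-40 [427. 450.] [491. 369.] [ 64. -81.]
-35 [429. 450.] [488. 370.] [ 59. -80.]
-30 [431. 448.] [486. 371.] [ 55. -77.]
-25 [434. 447.] [483. 373.] [ 49. -74.]
-20 [436. 445.] [479. 375.] [ 43. -70.]
-15 [438. 444.] [476. 378.] [ 38. -66.]
-10 [441. 442.] [472. 380.] [ 31. -62.]
-5 [444. 439.] [469. 383.] [ 25. -56.]
0 [446. 437.] [465. 387.] [ 19. -50.]
5 [449. 435.] [461. 390.] [ 12. -45.]
10 [452. 432.] [457. 394.] [  5. -38.]
15 [455. 429.] [453. 398.] [ -2. -31.]
20 [458. 426.] [449. 402.] [ -9. -24.]
```

Call:
step_arm(
  series=[
    [[0,0.14,0,0,0,0,1],[0,0,0,0,0,0.14,1],[0,0,0,0,0,0.14,1],[0,0,0,0,0,0.1,1],[0,0,0,0,0,0.04,1],[0,0,0,0,0,0.02,1],[0,0,0,0,0,0,1]],
  ],
)

```text
clock: 5.55
eef_pos: [555.1, 352.9, 19.4]
tool_rot: [3.141, -0.11, -3.142]
force: [0.4, -0.0, -0.3]
width: 30.2
gripper_force: 58.2
```

Run:
```python
from h import *
q=ctrl.read_state();print(q["eef_pos"],q["force"],q["tool_rot"])
s=ctrl.get_image("scene")
cv2.imwrite("pics/g2.png",cv2.resize(s["img"][290:380,350:470],(800,600),interpolation=cv2.INTER_CUBIC)[:,:,::-1])
```

```text
[555.11013526 352.93284336  19.36758839] [ 0.38880322 -0.02431377 -0.28013813] [ 3.14135964 -0.10958145 -3.14156402]
```

View pics/g2.png

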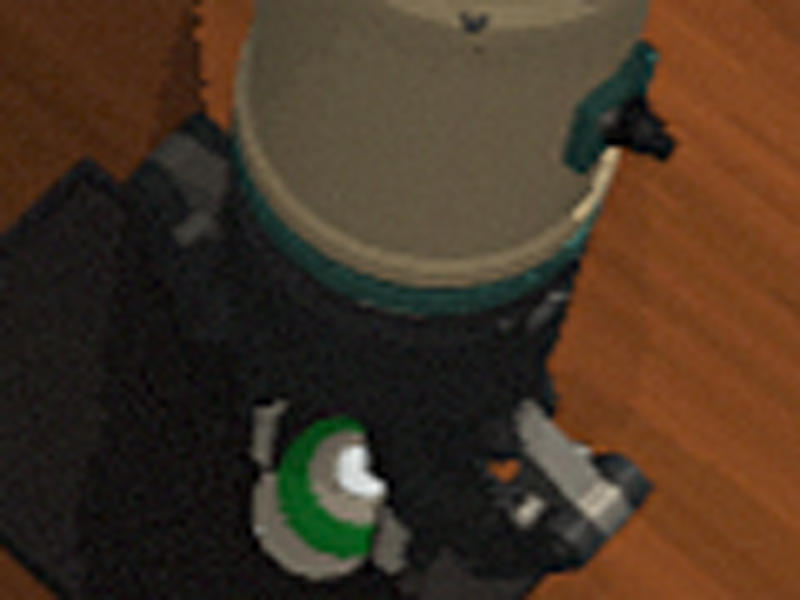

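The nose is at (355,468) and the barrel at (315,510), so it still leans a little. There is no floor contact yet, so I'll keep lowering until it touches.

Call:
step_arm(
  series=[
    [[0,0,0,0,0,0.015,1],[0,0,0,0,0,0.015,1],[0,0,0,0,0,0,1]],
  ],
)

```text
clock: 5.9
eef_pos: [555.4, 353.2, 15.7]
tool_rot: [3.141, -0.108, 3.141]
force: [0.6, -0.1, 4.7]
width: 29.8
gripper_force: 58.9
```

Call:
step_arm(
  series=[
    [[0,0,0,0,0,0.012,1],[0,0,0,0,0,0,1],[0,0,0,0,0,0,1]],
  ],
)

```text
clock: 6.2
eef_pos: [555.8, 353.2, 15.4]
tool_rot: [3.14, -0.107, 3.141]
force: [-0.5, -1.0, 13.3]
width: 30.0
gripper_force: 60.2
```

Call:
step_arm(
  series=[
    [[0,0,0,0,0,-0.006,1],[0,0,0,0,0,0,0.4],[0,0,0,0,0,0,0.4],[0,0,0,0,0,0,0.3],[0,0,0,0,0,0,0.2],[0,0,0,0,0,-0.1,0.1],[0,0,0,0,0,-0.2,0],[0,0,0,0,0,-0.2,0],[0,-0.14,0,0,0,-0.2,0],[0,0,0,0.2,-0.2,0,0],[0,0,0,0.2,-0.2,0,0],[0,0,0,0,0,0,0]],
  ],
)

```text
clock: 7.4
eef_pos: [500.3, 286.6, 118.4]
tool_rot: [-3.135, -0.007, 3.14]
force: [-0.1, 0.1, 0.2]
width: 85.3
gripper_force: 0.0
```

Run:
```python
from h import *
q=ctrl.read_state();print(q["eef_pos"],q["force"],q["tool_rot"])
s=ctrl.get_image("scene");p=ctrl.get_image("top")
f=lambda i:cv2.resize(i,None,fx=4.4,fy=4.4,interpolation=cv2.INTER_CUBIC)
cv2.imwrite("pics/g3.png",np.hstack([f(s["img"][300:430,325:415]),f(p["img"][150:280,85:175])])[:,:,::-1])
```

```text
[500.30979884 286.58959401 118.3732411 ] [-0.09301955  0.11782371  0.19783773] [-3.13480856 -0.00680419  3.13963939]Traceback (most recent call last):
  File "<stdin>", line 5, in <module>
    return _nx.concatenate(arrs, 1, dtype=dtype, casting=casting)
           ~~~~~~~~~~~~~~~^^^^^^^^^^^^^^^^^^^^^^^^^^^^^^^^^^^^^^^
ValueError: all the input array dimensions except for the concatenation axis must match exactly, but along dimension 0, the array at index 0 has size 528 and the array at index 1 has size 572
```

Run:
```python
from h import *
q=ctrl.read_state();print(q["eef_pos"])
s=ctrl.get_image("scene");p=ctrl.get_image("top")
f=lambda i:cv2.resize(i,None,fx=4.4,fy=4.4,interpolation=cv2.INTER_CUBIC)
cv2.imwrite("pics/g3.png",np.hstack([f(s["img"][290:420,325:415]),f(p["img"][150:280,85:175])])[:,:,::-1])
```

```text
[506.27881567 292.42190871 119.34524121]
```

View pics/g3.png

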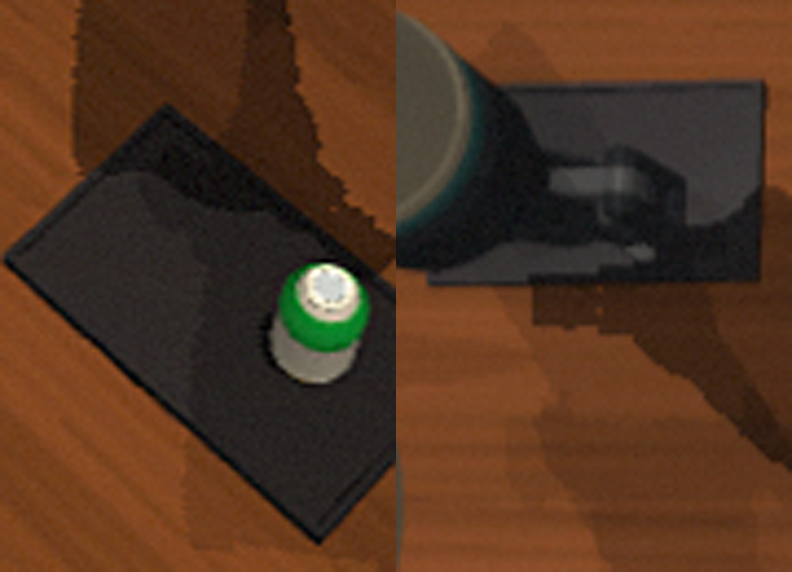

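Green stands upright in the black tray, nose at (328,287). I'll recompute positions from the nose tops.

Run:
```python
from h import *
s=ctrl.get_image("scene");p=ctrl.get_image("top")
print("green now",ray(s,(399.5,355.2),58))
print("red",ray(s,(346.5,236.6),54),ray(p,(221.2,249.9),54))
print("green was",ray(s,(417.2,267.4),54),ray(p,(149.4,270),54))
```

```text
green now [558.3 346.4  58. ]
red [436.  116.6  54. ] [432.2 111.1  54. ]
green was [395.2 256.1  54. ] [392.2 252.3  54. ]
```

Call:
step_arm(
  series=[
    [[0,0,0,0.1,-0.24,0,0],[0,0,0,0.1,-0.24,0,0],[0,0,0,0.1,-0.24,0,0],[0,0,0,0.1,-0.24,0,0],[0,0,0,0.1,-0.24,0,0],[0,0,0,0,0,0,0],[0,0,0,0,0,0,0],[0,0,0,0,0,0,0]],
  ],
)

```text
clock: 8.5
eef_pos: [432.5, 114.3, 118.1]
tool_rot: [3.14, 0.002, -3.141]
force: [-0.0, -0.1, 0.9]
width: 85.2
gripper_force: 0.0
```

Call:
step_arm(
  series=[
    [[0,0,0,-0.01,-0.008,0.2,0],[0,0,0,0,0,0.2,0],[0,0,0,0,0,0.2,0],[0,0,0,0,0,0.15,0],[0,0,0,0,0,0,0],[0,0,0,0,0,0,0.3],[0,0,0,0,0,0,0.4],[0,0,0,0,0,0,0.5],[0,0,0,0,0,0,0.7],[0,0,0,0,0,0,1],[0,0,0,0,0,0,1],[0,0,0,0,0,0,1]],
  ],
)

```text
clock: 9.7
eef_pos: [432.5, 110.1, 16.2]
tool_rot: [-3.137, -0.0, -3.141]
force: [-0.0, 1.4, 8.9]
width: 28.1
gripper_force: 58.6
```

Run:
```python
from h import *
q=ctrl.read_state();print(q["eef_pos"],q["force"],q["qpos"].round(3),q["width"])
s=ctrl.get_image("scene")
cv2.imwrite("pics/r1.png",cv2.resize(s["img"][195:285,290:410],(800,600),interpolation=cv2.INTER_CUBIC)[:,:,::-1])
q=ctrl.read_state();print(q["eef_pos"],q["force"])
```

```text
[432.49838032 110.13223768  16.23539046] [-0.0295573   1.4295293   8.85113888] [-0.222  0.712 -0.137  2.214  0.402  0.241  0.854] 28.109851084813048
[432.49492644 110.10627897  16.23051894] [-0.54264593  1.75556074  7.6586153 ]
```

View pics/r1.png

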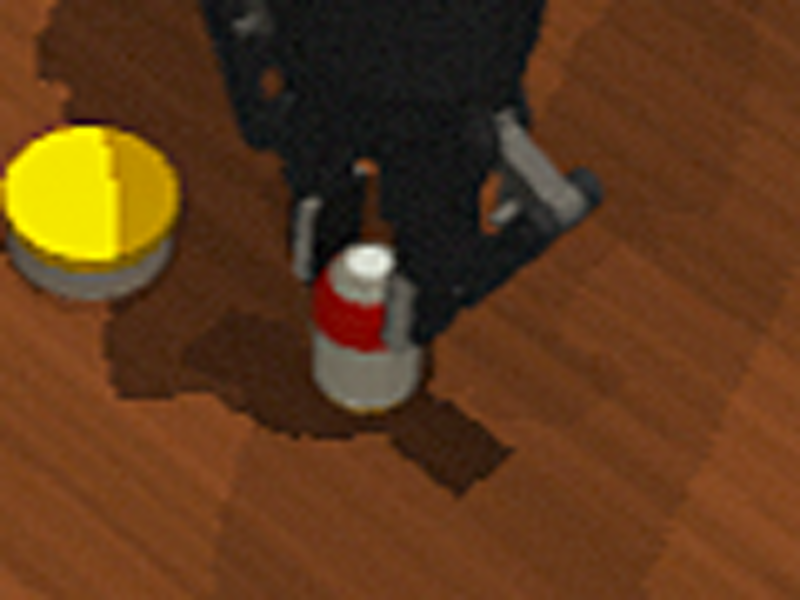

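Call:
step_arm(
  series=[
    [[0,0,0,0,0,0,0.5],[0,0,0,0,0,0,0.2],[0,0,0,0,0,0,0],[0,0,0,0,0,-0.1,0],[0,0.14,0,0,0,0,0],[0,0,0,0,0,0,0],[0,0,0,0,0,0,0]],
  ],
)

```text
clock: 10.45
eef_pos: [432.0, 109.3, 29.7]
tool_rot: [-3.137, -0.111, 3.139]
force: [-0.7, -0.2, 0.6]
width: 85.4
gripper_force: 0.0
```

Call:
step_arm(
  series=[
    [[0,0,0,0,0.004,0.08,0],[0,0,0,0,0,0.065,0],[0,0,0,0,0,0,0],[0,0,0,0,0,0,0.4],[0,0,0,0,0,0,0.5],[0,0,0,0,0,0,1],[0,0,0,0,0,0,1],[0,0,0,0,0,0,1],[0,0,0,0,0,0,1]],
  ],
)

```text
clock: 11.35
eef_pos: [429.6, 110.4, 9.1]
tool_rot: [-3.136, -0.112, 3.141]
force: [-0.6, 0.1, 5.9]
width: 29.4
gripper_force: 58.8
```

Call:
step_arm(
  series=[
    [[0,0,0,0,0,-0.1,1],[0,0,0,0,0,-0.2,1],[0,0,0,0,0,-0.2,1],[0,0,0,-0.14,0.19,0,1],[0,0,0,-0.14,0.19,0,1],[0,0,0,-0.14,0.19,0,1],[0,0,0,-0.14,0.19,0,1],[0,0,0,-0.14,0.19,0,1],[0,0,0,-0.12,0.17,0,1],[0,0,0,0,0,0,1],[0,0,0,0,0,0,1]],
  ],
)

```text
clock: 12.45
eef_pos: [559.1, 278.4, 67.6]
tool_rot: [-3.135, -0.114, -3.141]
force: [-0.5, 0.0, -0.9]
width: 29.2
gripper_force: 59.6
```

Call:
step_arm(
  series=[
    [[0,0,0,-0.04,0,0.12,1],[0,0,0,0,0,0.12,1],[0,0,0,0,0,0.08,1],[0,0,0,0,0,0.02,1],[0,0,0,0,0,0,1],[0,0,0,0,0,0,1]],
  ],
)

```text
clock: 13.05
eef_pos: [560.4, 278.3, 17.4]
tool_rot: [-3.137, -0.112, 3.141]
force: [0.1, 0.6, -0.2]
width: 29.0
gripper_force: 59.6
```

Call:
step_arm(
  series=[
    [[0,0,0,0,0,0.014,1],[0,0,0,0,0,0.014,1],[0,0,0,0,0,0.01,1],[0,0,0,0,0,0,1],[0,0,0,0,0,0,1]],
  ],
)

```text
clock: 13.55
eef_pos: [560.3, 278.6, 13.1]
tool_rot: [-3.137, -0.111, 3.141]
force: [-1.6, -1.3, 9.4]
width: 29.0
gripper_force: 60.4
```

Call:
step_arm(
  series=[
    [[0,0,0,0,0,0,0.4],[0,0,0,0,0,0,0.4],[0,0,0,0,0,0,0.35],[0,0,0,0,0,-0.1,0.35],[0,0,0,0,0,-0.2,0.35],[0,0,0,0,0,-0.2,0.2],[0,0,0,0.13,-0.28,-0.2,0],[0,0,0,0.13,-0.28,0,0],[0,0,0,0.13,-0.28,0,0],[0,0,0,0.13,-0.3,0,0],[0,0,0,0.13,-0.3,0,0],[0,0,0,0.13,-0.3,0,0]],
  ],
)

```text
clock: 14.75
eef_pos: [456.0, 20.2, 128.3]
tool_rot: [-3.136, -0.111, 3.141]
force: [1.0, 0.2, 0.2]
width: 85.5
gripper_force: 0.0
```

Run:
```python
from h import *
for i in range(4): s=ctrl.get_image("scene")
p=ctrl.get_image("top");print(ctrl.read_state()["eef_pos"],ctrl.read_state()["tool_rot"])
f=lambda i:cv2.resize(i,None,fx=4.4,fy=4.4,interpolation=cv2.INTER_CUBIC)
cv2.imwrite("pics/r3.png",np.hstack([f(s["img"][290:420,325:415]),f(p["img"][150:280,85:175])])[:,:,::-1])
```

```text
[457.47992978  22.25145228 128.02004465] [-3.13685596 -0.11075377  3.14057736]
```

View pics/r3.png

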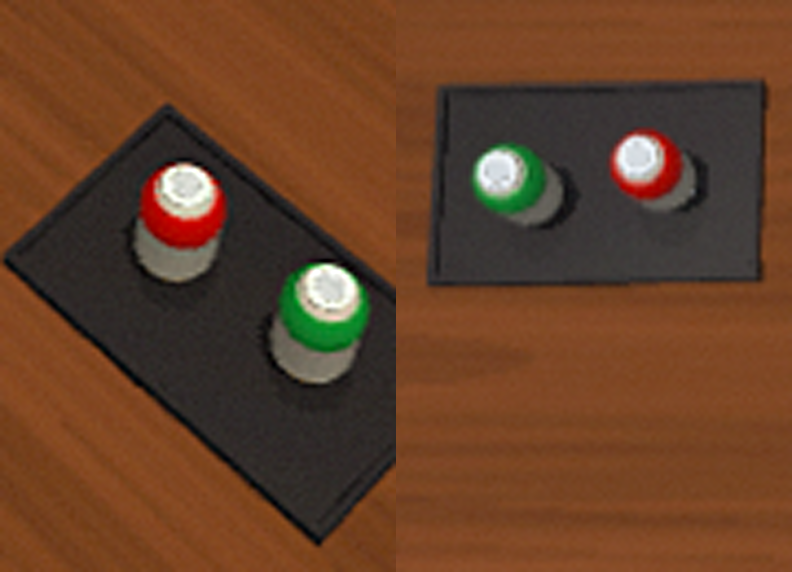

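Both objectives stand upright in the black tray (red nose at (185,185), green at (328,287)). Next is the yellow dish.

Call:
step_arm(
  series=[
    [[0,0,0,-0.06,-0.05,0.2,0],[0,0,0,0,0,0.2,0],[0,0,0,0,0,0.2,0],[0,0,0,0,0,0.15,0],[0,0,0,0,0,0.07,0],[0,0,0,0,0,0,0],[0,0,0,0,0,0,0]],
  ],
)

```text
clock: 15.7
eef_pos: [452.5, 14.6, 4.5]
tool_rot: [-3.137, -0.112, -3.141]
force: [-0.2, -0.3, 0.5]
width: 85.8
gripper_force: 0.0
```

Lower 2.5 mm and close.

Call:
step_arm(
  series=[
    [[0,0,0,0,0,0.016,0],[0,0,0,0,0,0,0.15],[0,0,0,0,0,0,0.25],[0,0,0,0,0,0,1],[0,0,0,0,0,0,1],[0,0,0,0,0,0,1],[0,0,0,0,0,0,1],[0,0,0,0,0,0,1]],
  ],
)

```text
clock: 16.5
eef_pos: [452.1, 14.0, 2.2]
tool_rot: [-3.137, -0.111, 3.141]
force: [-0.4, 1.6, 6.5]
width: 0.0
gripper_force: 3.2
```

Run:
```python
from h import *
s=ctrl.get_image("scene");p=ctrl.get_image("top")
f=lambda i:cv2.resize(i,None,fx=4.4,fy=4.4,interpolation=cv2.INTER_CUBIC)
cv2.imwrite("pics/y1.png",np.hstack([f(s["img"][160:290,250:340]),f(p["img"][170:300,225:315])])[:,:,::-1])
```

```text
(no output)
```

View pics/y1.png

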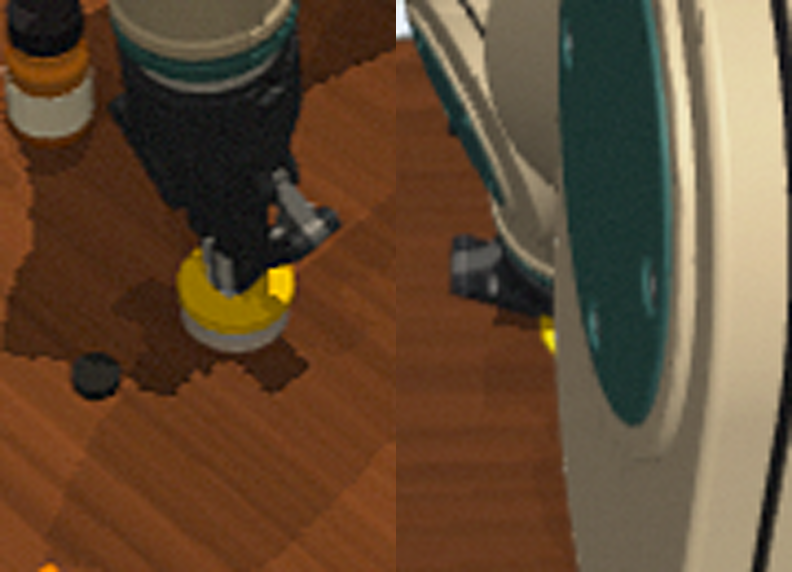

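The closed fingertips, at about (230,285), sit on the lid, so the real tips are higher than the reported TCP. I'll check that against the picture.

Run:
```python
from h import *
s=ctrl.get_image("scene");q=ctrl.read_state();print(q["eef_pos"],q["force"],q["width"])
for z in (2,10,20,30): print(z,(proj(s,[452,14,z])-[250,160])*4.4, "r1",(proj(s,[443,128,z+14])-[290,195])*6.667)
hsv=cv2.cvtColor(s["img"],cv2.COLOR_RGB2HSV)[195:245,280:325];m=cv2.inRange(hsv,(22,150,60),(35,255,255));ys,xs=np.nonzero(m);print(xs.min()+280,xs.max()+280,ys.min()+195,ys.max()+195)
print(ray(s,((xs.min()+xs.max())/2+280,(ys.min()+ys.max())/2+195),19))
```

```text
[452.12447415  14.01250547   2.17189233] [0.81078634 0.54652589 6.49936327] 0.02602046999707717
2 [234.3419904  301.67017594] r1 [379.51088173 392.1059499 ]
10 [234.55573774 290.87870514] r1 [381.49746296 375.75535212]
20 [234.82615188 277.22629529] r1 [384.01246501 355.05557584]
30 [235.10022282 263.38926474] r1 [386.56348099 334.05938615]
291 316 216 235
[455.9  18.4  19. ]
```

Call:
step_arm(
  series=[
    [[0,0,0,0,0,-0.04,0.6],[0,0,0,0,0.01,0,0],[0,0,0,0,0,0,0],[0,0,0,0,0,0,0],[0,0,0,0,0,0,0],[0,0,0,-0.015,0,0.05,0],[0,0,0,0,0,0.05,0],[0,0,0,0,0,0,0],[0,0,0,0,0,0,0]],
  ],
)

```text
clock: 17.55
eef_pos: [452.0, 15.0, -8.1]
tool_rot: [-3.136, -0.114, 3.141]
force: [0.1, 0.2, 0.2]
width: 85.4
gripper_force: 0.0
```

Call:
step_arm(
  series=[
    [[0,0,0,-0.01,0,0.03,0],[0,0,0,0,0,0.02,0],[0,0,0,0,0,0,0],[0,0,0,0,0,0,0.15],[0,0,0,0,0,0,0.3],[0,0,0,0,0,0,1],[0,0,0,0,0,0,1],[0,0,0,0,0,0,1],[0,0,0,0,0,0,1]],
  ],
)

```text
clock: 18.45
eef_pos: [453.3, 14.9, -14.5]
tool_rot: [-3.136, -0.112, 3.141]
force: [-1.1, 0.4, 6.9]
width: 51.7
gripper_force: 61.4
```

Call:
step_arm(
  series=[
    [[0,0,0,0,0,-0.1,1],[0,0,0,0,0,-0.25,1],[0,0,0,0,0,-0.3,1],[0,0,0,0,0,-0.25,1],[0,0,0,-0.07,-0.26,0,1],[0,0,0,-0.07,-0.26,0,1],[0,0,0,-0.07,-0.26,0,1],[0,0,0,-0.07,-0.26,0,1],[0,0,0,-0.07,-0.26,0,1],[0,0,0,-0.07,-0.26,0,1],[0,0,0,-0.07,-0.26,0,1],[0,0,0,-0.06,-0.27,0,1]],
  ],
)

```text
clock: 19.65
eef_pos: [550.4, -299.1, 111.2]
tool_rot: [-3.137, -0.113, 3.141]
force: [1.6, 0.2, 0.6]
width: 51.6
gripper_force: 62.9
```

Call:
step_arm(
  series=[
    [[0,0,0,0,0,0,1],[0,0,0,0,0,0,1],[0,0,0,0,0,0,1],[0,0,0,0,0,0,1]],
  ],
)

```text
clock: 20.05
eef_pos: [550.4, -295.9, 111.5]
tool_rot: [-3.137, -0.113, -3.14]
force: [-0.6, 0.0, -1.0]
width: 51.6
gripper_force: 62.9
```

Call:
step_arm(
  series=[
    [[0,0,0,0.015,-0.02,0.2,1],[0,0,0,0,0,0.2,1],[0,0,0,0,0,0.2,1],[0,0,0,0,0,0.12,1],[0,0,0,0,0,0.06,1],[0,0,0,0,0,0.02,1],[0,0,0,0,0,0.01,1],[0,0,0,0,0,0,1],[0,0,0,0,0,0,1]],
  ],
)

```text
clock: 20.95
eef_pos: [535.2, -301.8, -8.1]
tool_rot: [-3.135, -0.111, 3.141]
force: [-1.1, -0.5, 0.2]
width: 51.4
gripper_force: 62.9
```

Call:
step_arm(
  series=[
    [[0,0,0,0,0,0.01,1],[0,0,0,0,0,0.01,1],[0,0,0,0,0,0,1],[0,0,0,0,0,0,1]],
  ],
)

```text
clock: 21.35
eef_pos: [534.7, -301.8, -10.4]
tool_rot: [-3.135, -0.112, 3.141]
force: [-0.9, 0.4, 8.4]
width: 51.9
gripper_force: 63.9
```

Call:
step_arm(
  series=[
    [[0,0,0,0,0,0,0.15],[0,0,0,0,0,0,0.15],[0,0,0,0,0,0,0.15],[0,0,0,0,0,-0.15,0.15],[0,0,0,0,0,-0.25,0],[0,0,0,0,0,-0.25,0],[0,0,0,0,0,-0.25,0],[0,0,0,0.25,0.08,0,0],[0,0,0,0.26,0.08,0,0],[0,0,0,0.26,0.08,0,0],[0,0,0,0.26,0.07,0,0],[0,0,0,0,0,0,0]],
  ],
)

```text
clock: 22.55
eef_pos: [388.8, -252.9, 139.4]
tool_rot: [-3.137, -0.121, 3.14]
force: [1.7, -0.5, -1.2]
width: 85.5
gripper_force: 0.0
```

Call:
step_arm(
  series=[
    [[0,0,0,0,0,0,0],[0,0,0,0,0,0,0],[0,0,0,0,0,0,0]],
  ],
)

```text
clock: 22.85
eef_pos: [397.2, -254.4, 139.0]
tool_rot: [-3.136, -0.112, 3.141]
force: [-0.1, -0.4, -0.4]
width: 85.5
gripper_force: 0.0
```

Call:
step_arm(
  series=[
    [[0,0,0,0.01,0,0.22,0],[0,0,0,0,0,0.22,0],[0,0,0,0,0,0.22,0],[0,0,0,0,0,0.2,0],[0,0,0,0,0,0.1,0],[0,0,0,0,0,0,0],[0,0,0,0,0,0,0],[0,0,0,0,0,0,0]],
  ],
)

```text
clock: 23.65
eef_pos: [379.3, -255.3, -3.0]
tool_rot: [-3.135, -0.111, 3.141]
force: [0.1, -0.2, 0.6]
width: 85.2
gripper_force: 0.0
```

Call:
step_arm(
  series=[
    [[0,0,0,-0.01,0,0.04,0],[0,0,0,0,0,0.04,0],[0,0,0,0,0,0,0],[0,0,0,0,0,0,0.15],[0,0,0,0,0,0,0.3],[0,0,0,0,0,0,1],[0,0,0,0,0,0,1],[0,0,0,0,0,0,1],[0,0,0,0,0,0,1]],
  ],
)

```text
clock: 24.55
eef_pos: [378.3, -255.1, -15.1]
tool_rot: [-3.136, -0.113, 3.141]
force: [-0.5, 1.7, 7.0]
width: 51.8
gripper_force: 61.5
```

Call:
step_arm(
  series=[
    [[0,0,0,0,0,-0.1,1],[0,0,0,0,0,-0.25,1],[0,0,0,0,0,-0.3,1],[0,0,0,0,0,-0.25,1],[0,0,0,-0.22,-0.16,0,1],[0,0,0,-0.22,-0.16,0,1],[0,0,0,-0.22,-0.16,0,1],[0,0,0,-0.22,-0.16,0,1],[0,0,0,-0.22,-0.15,0,1],[0,0,0,0,0,0,1],[0,0,0,0,0,0,1],[0,0,0,0,0,0,1]],
  ],
)

```text
clock: 25.75
eef_pos: [556.1, -371.9, 100.2]
tool_rot: [-3.137, -0.115, -3.142]
force: [-1.0, 0.6, -0.6]
width: 52.0
gripper_force: 62.8
```

Run:
```python
from h import *
print(ctrl.read_state()["eef_pos"])
s=ctrl.get_image("scene")
cv2.imwrite("pics/w1.png",cv2.resize(s["img"][90:240,80:280],(800,600),interpolation=cv2.INTER_CUBIC)[:,:,::-1])
```

```text
[ 556.10132882 -371.91184428  100.19422382]
```

View pics/w1.png

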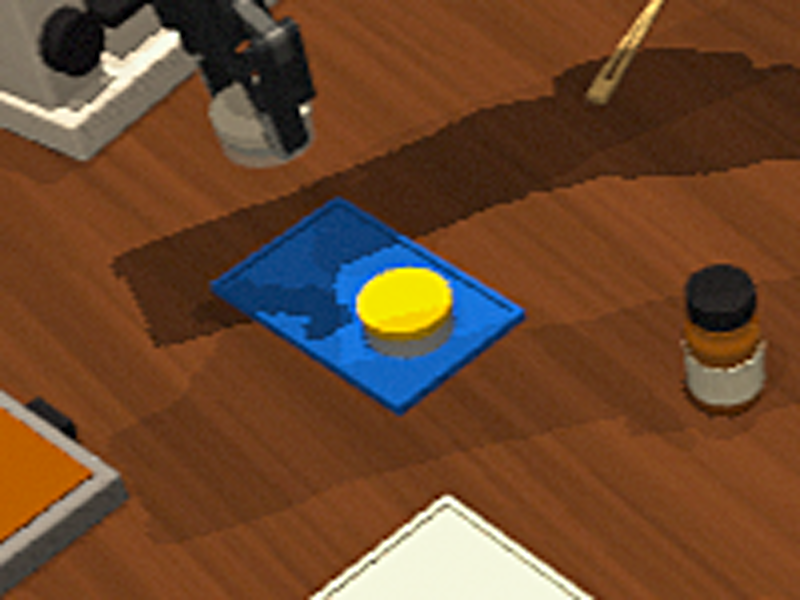

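Yellow lies in the blue tray at (405,310), the white dish is held level, and the jar is untouched. Lowering white now.

Call:
step_arm(
  series=[
    [[0,0,0,0,-0.015,0.2,1],[0,0,0,0,0,0.2,1],[0,0,0,0,0,0.2,1],[0,0,0,0,0,0.08,1],[0,0,0,0,0,0.03,1],[0,0,0,0,0,0.015,1],[0,0,0,0,0,0,1],[0,0,0,0,0,0,1]],
  ],
)

```text
clock: 26.6
eef_pos: [546.1, -376.1, -6.2]
tool_rot: [-3.135, -0.111, 3.141]
force: [-0.1, -0.1, 0.1]
width: 51.7
gripper_force: 62.8
```

Call:
step_arm(
  series=[
    [[0,0,0,0.005,0,0.015,1],[0,0,0,0,0,0.012,1],[0,0,0,0,0,0.007,1],[0,0,0,0,0,0,1],[0,0,0,0,0,0,1]],
  ],
)

```text
clock: 27.1
eef_pos: [544.1, -376.1, -11.0]
tool_rot: [-3.135, -0.112, 3.141]
force: [-1.3, 1.4, 8.8]
width: 51.5
gripper_force: 63.9
```

Call:
step_arm(
  series=[
    [[0,0,0,0,0,0,0.15],[0,0,0,0,0,0,0.15],[0,0,0,0,0,0,0.15],[0,0,0,0,0,-0.2,0.15],[0,0,0,0,0,-0.25,0],[0,0,0,0,0,-0.25,0],[0,0,0,0,0,-0.3,0],[0,-0.141,0,0,0,0,0],[0,0,0,-0.05,0.3,0,0],[0,0,0,-0.05,0.3,0,0],[0,0,0,-0.05,0.3,0,0],[0,0,0,-0.05,0.3,0,0]],
  ],
)

```text
clock: 28.3
eef_pos: [590.5, -193.4, 135.3]
tool_rot: [-3.136, -0.002, 3.141]
force: [0.7, 0.2, -0.2]
width: 85.4
gripper_force: 0.0
```

Call:
step_arm(
  series=[
    [[0,0,0,-0.05,0.3,0,0],[0,0,0,-0.05,0.3,0,0],[0,0,0,-0.05,0.3,0,0],[0,0,0,-0.05,0.3,0,0],[0,0,0,-0.05,0.3,0,0],[0,0,0,-0.05,0.3,0,0],[0,0,0,-0.05,0.3,0,0],[0,0,-0.055,0,0,0,0],[0,0,0,0,0,0,0],[0,0,0,0,0,0,0],[0,0,0,0,0,0,0]],
  ],
)

```text
clock: 29.4
eef_pos: [643.2, 117.7, 133.3]
tool_rot: [-3.135, -0.003, -3.102]
force: [0.4, 0.6, -0.7]
width: 85.4
gripper_force: 0.0
```

Call:
step_arm(
  series=[
    [[0,0,0,-0.058,0.071,0,0],[0,0,0,0,0,0.1,0],[0,0,0,0,0,0.15,0],[0,0,0,0,0,0.15,0],[0,0,0,0,0,0.12,0],[0,0,0,0,0,0,0],[0,0,0,0,0,0,0],[0,0,0,0,0,0,0]],
  ],
)

```text
clock: 30.2
eef_pos: [651.9, 130.4, 56.3]
tool_rot: [-3.136, -0.001, -3.099]
force: [-0.3, 0.4, 1.4]
width: 85.4
gripper_force: 0.0
```

Run:
```python
from h import *
s=ctrl.get_image("scene")
cv2.imwrite("pics/b1.png",cv2.resize(s["img"][250:370,200:360],(800,600),interpolation=cv2.INTER_CUBIC)[:,:,::-1])
```

```text
(no output)
```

View pics/b1.png

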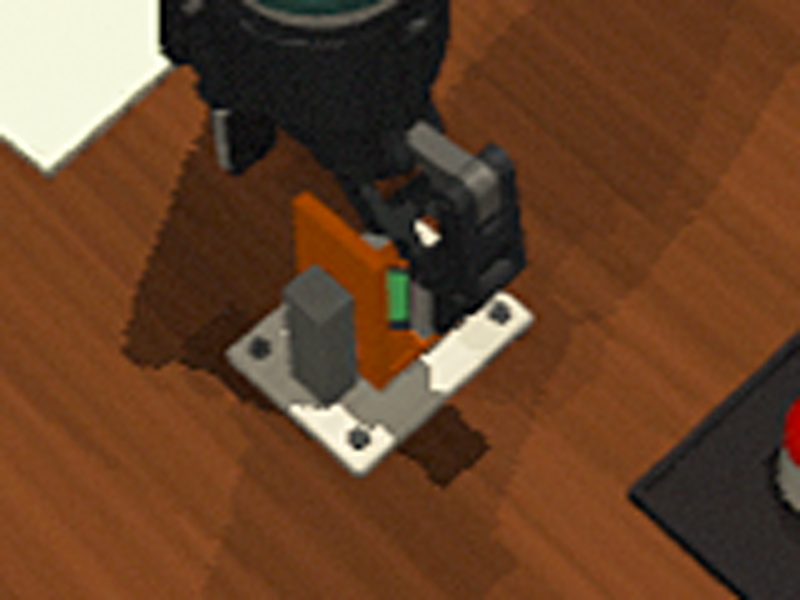

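The fingers straddle the plate, with pads at (220,140) and (420,305) and the plate top running from (300,200) to (395,265). I'll check their depth along x.

Run:
```python
from h import *
s=ctrl.get_image("scene")
P=lambda x,y:(200+x/5,250+y/5)
for z in(56,64,72,80,88):print(z,"Rpad bottom near corner",ray(s,P(432,335),z)[:2],"far",ray(s,P(412,328),z)[:2],"L",ray(s,P(232,172),z)[:2],ray(s,P(220,160),z)[:2])
print("plate top",ray(s,P(308,193),94),ray(s,P(400,258),94),ray(s,P(296,200),94),ray(s,P(385,268),94))
```

```text
56 Rpad bottom near corner [642.9 167. ] far [646.  160.3] L [649.5  68.3] [649.2  61.3]
64 Rpad bottom near corner [646.  170.5] far [649.1 163.8] L [652.5  72.8] [652.3  65.9]
72 Rpad bottom near corner [649.2 174. ] far [652.2 167.4] L [655.6  77.2] [655.4  70.4]
80 Rpad bottom near corner [652.3 177.5] far [655.4 170.9] L [658.7  81.6] [658.5  74.9]
88 Rpad bottom near corner [655.5 181. ] far [658.5 174.5] L [661.8  86.1] [661.6  79.4]
plate top [650.8 113.9  94. ] [645.5 154.7  94. ] [655.6 113.2  94. ] [651.8 154.1  94. ]
```

Call:
step_arm(
  series=[
    [[0,0,0,0,0.005,0.04,0],[0,0,0,0,0,0.033,0],[0,0,0,0,0,0,0],[0,0,0,0,0,0,0.2],[0,0,0,0,0,0,0.35],[0,0,0,0,0,0,0.45],[0,0,0,0,0,0,1],[0,0,0,0,0,0,1],[0,0,0,0,0,0,1],[0,0,0,0,0,0,1]],
  ],
)

```text
clock: 31.3
eef_pos: [651.5, 131.4, 44.9]
tool_rot: [-3.136, -0.002, -3.099]
force: [-0.1, -0.4, 3.3]
width: 38.5
gripper_force: 60.1
```

Gripped (38.5). Raise 20 mm.

Call:
step_arm(
  series=[
    [[0,0,0,0,0,-0.045,1],[0,0,0,0,0,-0.045,1],[0,0,0,0,0,-0.043,1],[0,0,0,0,0,0,1],[0,0,0,0,0,0,1],[0,0,0,0,0,0,1]],
  ],
)

```text
clock: 31.9
eef_pos: [651.1, 131.3, 64.3]
tool_rot: [-3.136, -0.003, -3.098]
force: [0.4, -0.2, -0.9]
width: 38.3
gripper_force: 60.3
```

Call:
step_arm(
  series=[
    [[0,0,0,0.05,0,-0.003,1],[0,0,0,0.05,0,0,1],[0,0,0,0,0,0,1],[0,0,0,0,0,0,1]],
  ],
)

```text
clock: 32.3
eef_pos: [636.0, 130.8, 65.0]
tool_rot: [-3.136, -0.002, -3.098]
force: [-0.1, -0.6, -2.1]
width: 38.8
gripper_force: 60.3
```

Call:
step_arm(
  series=[
    [[0,0,0,0.1,0,0,1],[0,0,0,0.1,0,0,1],[0,0,0,0,0,-0.2,1],[0,0,0,0,0,-0.2,1],[0,0,0,-0.06,-0.25,0,1],[0,0,0,-0.06,-0.25,0,1],[0,0,0,-0.06,-0.25,0,1],[0,0,0,-0.06,-0.25,0,1],[0,0,0,-0.06,-0.25,0,1],[0,0,0,-0.06,-0.25,0,1],[0,0,0,0,0,0,1],[0,0,0,0,0,0,1]],
  ],
)

```text
clock: 33.5
eef_pos: [670.1, -94.2, 125.8]
tool_rot: [-3.136, -0.002, -3.101]
force: [0.0, 0.7, -1.0]
width: 38.6
gripper_force: 60.5
```

Run:
```python
from h import *
s=ctrl.get_image("scene");print(ctrl.read_state()["eef_pos"])
cv2.imwrite("pics/b2.png",cv2.resize(s["img"][165:345,120:360],(800,600),interpolation=cv2.INTER_CUBIC)[:,:,::-1])
```

```text
[669.9941139  -91.92403408 125.93173122]
```

View pics/b2.png

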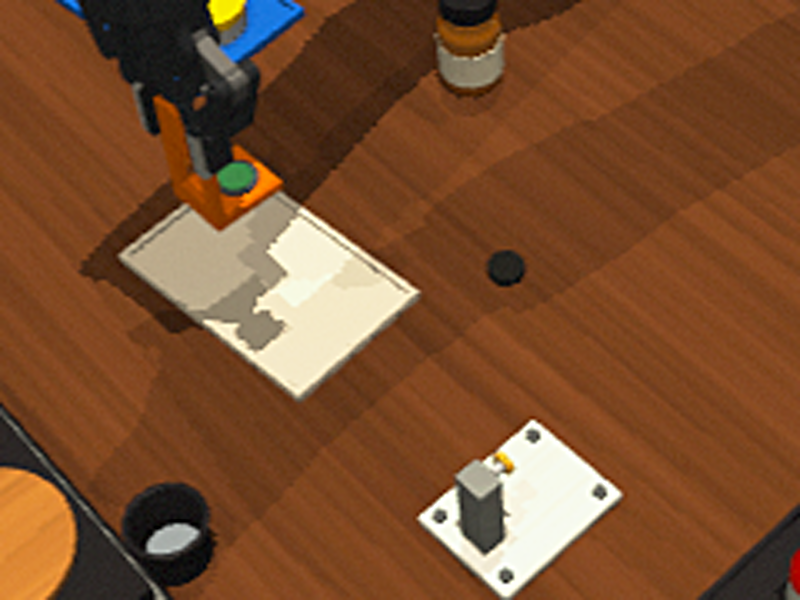

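The bracket is unhooked and held upright at (220,180), above the white tray. Lowering now.

Call:
step_arm(
  series=[
    [[0,0,0,0.07,-0.02,0,1],[0,0,0,0,0,0.15,1],[0,0,0,0,0,0.15,1],[0,0,0,0,0,0.15,1],[0,0,0,0,0,0.08,1],[0,0,0,0,0,0.03,1],[0,0,0,0,0,0.02,1],[0,0,0,0,0,0,1],[0,0,0,0,0,0,1],[0,0,0,0,0,0,1]],
  ],
)

```text
clock: 34.55
eef_pos: [660.1, -96.6, 40.0]
tool_rot: [-3.136, -0.001, -3.099]
force: [0.2, -0.1, -1.3]
width: 38.5
gripper_force: 60.6
```

Call:
step_arm(
  series=[
    [[0,0,0,0,0,0.014,1],[0,0,0,0,0,0.012,1],[0,0,0,0,0,0.006,1],[0,0,0,0,0,0,1],[0,0,0,0,0,0,1]],
  ],
)

```text
clock: 35.05
eef_pos: [660.6, -96.7, 35.5]
tool_rot: [-3.136, -0.0, -3.099]
force: [0.2, 0.6, 6.0]
width: 38.4
gripper_force: 61.3
```

Contact. Release, lift straight up, and retreat.

Call:
step_arm(
  series=[
    [[0,0,0,0,0,0,0.3],[0,0,0,0,0,0,0.2],[0,0,0,0,0,0,0],[0,0,0,0,0,0,0],[0,0,0,0,0,-0.15,0],[0,0,0,0,0,-0.25,0],[0,0,0,0,0,-0.25,0],[0,0,0,0,0,-0.25,0],[0,0,0,0.25,0.15,0,0],[0,0,0,0.25,0.15,0,0],[0,0,0,0.25,0.1,0,0],[0,0,0,0.25,0.1,0,0]],
  ],
)

```text
clock: 36.25
eef_pos: [505.0, -26.6, 169.4]
tool_rot: [-3.136, -0.002, -3.098]
force: [0.4, -0.9, 0.3]
width: 85.7
gripper_force: 0.0
```

Run:
```python
from h import *
for i in range(8): s=ctrl.get_image("scene")
p=ctrl.get_image("top");print(ctrl.read_state()["eef_pos"])
cv2.imwrite("pics/end.png",cv2.resize(s["img"],(800,600),interpolation=cv2.INTER_CUBIC)[:,:,::-1])
c=np.array([-.101,.995])
for th,z in dict(objective_red_center=31,objective_green_center=31,dish_white_center=15,dish_yellow_center=15,bracket_center=44,jar_center=40).items():
    for n,q in(("t",p),("s",s)):print(th,n,[(round(r["score"],2),ray(q,r["centre"],z)[:2]) for r in ctrl.recognise(q,th)[:1]])
```

```text
[507.78471318 -27.74195242 169.1412903 ]
objective_red_center t [(0.58, array([569.2, 280.9]))]
objective_red_center s [(0.83, array([570.5, 280.8]))]
objective_green_center t [(0.78, array([549.6, 346.7]))]
objective_green_center s [(0.74, array([561.3, 350. ]))]
dish_white_center t []
dish_white_center s [(0.88, array([ 552.4, -373.4]))]
dish_yellow_center t []
dish_yellow_center s [(0.86, array([ 534. , -308.2]))]
bracket_center t []
bracket_center s [(0.92, array([653.8, -90.2]))]
jar_center t [(0.68, array([551.7, 316.4]))]
jar_center s [(0.93, array([ 436.9, -138.8]))]
```

View pics/end.png

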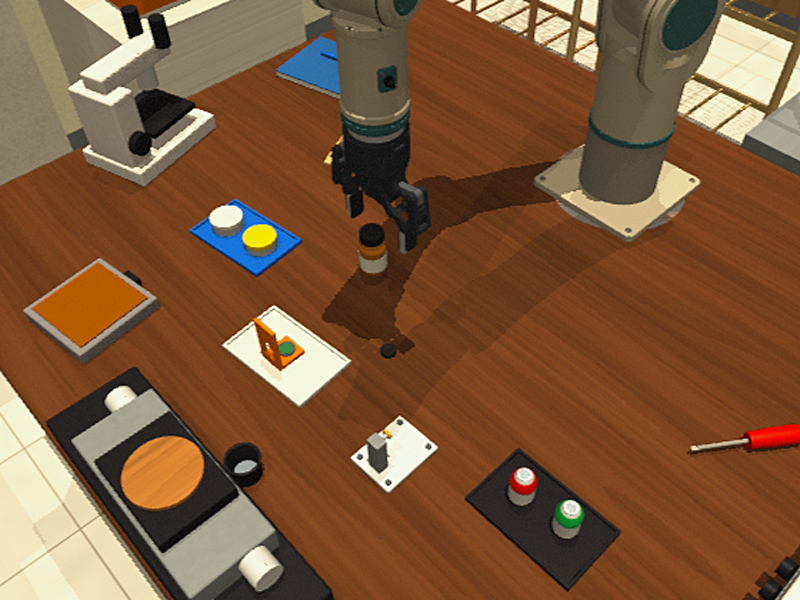

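The final picture shows everything in place: dishes in blue at (227,220) and (260,240), the bracket standing in white at (272,342), objectives upright in black at (523,485) and (568,518), and the jar unmoved at (372,250).

```bash
python3 -c "
from cell import ctrl
print(ctrl.finish_job())"
```

```text
the job is handed in; nothing more can be done
None
```

The job is handed in: the last picture showed both objectives upright in black, both dishes flat in blue, the bracket on its foot in white and the jar unmoved, but no verdict came back.

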